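Sugar roses to the judging plates

ROBOT

A 7-joint arm with a two-finger parallel gripper is mounted at the origin on the work surface. World frame = base frame: x ahead of the robot, y to its left, z up, the work surface at z = 0. Lengths are in m, angles in rad, forces in N, time in s.
With the tool pointing down it reaches from about 0.425 to 0.95 m from the base axis. Payload 4.7 kg.
Tool frame: the origin (TCP) lies on the centre line of the jaws, within the pads' length; the fingertips stand robot.nose_length ahead of it and the grasp point (between the pads) lies 8 mm behind it (robot.nose_length is the distance from the TCP to the fingertips, in m); z points along the fingers, y is the line along which they close (so a half turn about z gives the same grasp; the last joint's range is limited). The gripper opens to 85 mm and grips with 20 to 120 N. Pads are 22 mm wide; open, the fingers measure 114 mm over their backs; the gripper's body (76 mm by 85 mm) begins 54 mm behind the grasp point. The pads swing forward as they close: fully open they stand 13 mm farther back than shut.
Start: joints at [-1.351, 0.469, -0.049, 1.532, 0.024, 1.141, -0.082], TCP at [0.166, 0.654, 0.242] pointing down, gripper open.
Joint ranges: [-2.59, 2.59], [-0.33, 1.99], [-1.39, 1.29], [0.1, 2.45], [-1.04, 4.18], [0.21, 1.99], [-2.66, 2.66]. Speed limits (rad/s): [2.57, 2.57, 3.14, 3.14, 3.14, 3.14, 3.14].

INTERFACE

Orientations are given as [roll, pitch, yaw] about the fixed x, y, z axes, in that order (R = Rz(yaw) Ry(pitch) Rx(roll)).
In Python, from plant import robot gives the robot as it stands. Calls block until the motion is done:
- robot.goto(position, orientation): joint-space move of the TCP to a pose.
- robot.move_straight(position, vel=0.15, attitude=None, contact_N=None): straight line of the TCP; attitude=None keeps the orientation; vel is the mean speed in m/s. With contact_N (N) it stops when the force on the tool has changed by that much, and returns True; else False.
- robot.move_joints(angles): joint-space move.
- robot.grip(opening, strength=None): opening from 0.0 (shut) to 1.0 (fully open); strength is the grip in N (None keeps the last); returns when the fingers have stopped.
- robot.sleep(seconds).
- robot.inverse_kinematics(position, orientation): joint angles nearest the present ones, or None.
- robot.sense(): the state.
- robot.grab_frame(name): name is "scene" or "top"; returns a dict with "image" (400x640x3 uint8, red, green, blue), "range_z" (400x640 float32, m along the optical axis (not along the pixel's ray), 0 where there is no reading), "fx", "fy", "cx", "cy" (pixels), "R" (3x3) and "t" (3): a world point X has camera coordinates R X + t. Camera axes: x right, y down, z forward; pixel columns grow to the right and rows downward; lengths in m; the calibration is good to about 2 mm. A picture is of the moment at which its call begins.
A pose or a line that the arm cannot do raises robot.IKError and nothing moves.
- robot.close_job(): hands the job in; it is judged then, once.
The state is a dict: "t": time; "joint_pos": joint angles; "joint_velocities": joint speeds; "effort": joint torques, N m; "tcp_pos": TCP position; "tcp_rot": TCP orientation; "wrist_force": force on the tool from outside, world axes, zero at the start; "torque": the same for the moment, N m; "opening": opening from 0.0 (shut) to 1.0 (fully open); "gripper_force": force on a finger pad.
Only numpy, scipy, OpenCV 4.12 (cv2) and the standard library are available. Lean on these libraries where they do the work, as an engineer would, in place of code of your own. Each camera call takes 0.05 s, during which the arm holds its last target. There are 200 camera calls.

TASK

Put the four sugar roses up for judging: stand each one upright on the white plate whose coloured disc matches it, with the whole foot of the rose within the disc, and let go. Serve them in running order, one after another: red first, then yellow, then green, then blue. Leave the two flat sugar pucks where they lie and do not knock any rose over.

Things in the scene. Friction and masses are not known exactly. Their poses are not given: they have to be found in the camera images.
- rose_red_mid (a point): Hard cast-sugar rose, all red, with overlapping petals; loose, stands upright, 50 to 100 g. Grip it as a plain upright cylinder 44 mm in diameter and 50 mm tall, flat underneath (solid, looks the same from all sides). This point is at its centre, 25 mm above its underside. z is its upright axis; its yaw does not matter.
- rose_yellow_mid (a point): Hard cast-sugar rose, all yellow, with overlapping petals; loose, stands upright, 50 to 100 g. Grip it as a plain upright cylinder 44 mm in diameter and 50 mm tall, flat underneath (solid, looks the same from all sides). This point is at its centre, 25 mm above its underside. z is its upright axis; its yaw does not matter.
- rose_green_mid (a point): Hard cast-sugar rose, all green, with overlapping petals; loose, stands upright, 50 to 100 g. Grip it as a plain upright cylinder 44 mm in diameter and 50 mm tall, flat underneath (solid, looks the same from all sides). This point is at its centre, 25 mm above its underside. z is its upright axis; its yaw does not matter.
- rose_blue_mid (a point): Hard cast-sugar rose, all blue, with overlapping petals; loose, stands upright, 50 to 100 g. Grip it as a plain upright cylinder 44 mm in diameter and 50 mm tall, flat underneath (solid, looks the same from all sides). This point is at its centre, 25 mm above its underside. z is its upright axis; its yaw does not matter.
- plate_red_top (a point): White round judging plate, 110 mm in diameter, 10 mm high, flat-topped without a rim, with a red disc 74 mm in diameter in its middle; fixed to the table. This point is the centre of its top face; z is up.
- plate_yellow_top (a point): White round judging plate, 110 mm in diameter, 10 mm high, flat-topped without a rim, with a yellow disc 74 mm in diameter in its middle; fixed to the table. This point is the centre of its top face; z is up.
- plate_green_top (a point): White round judging plate, 110 mm in diameter, 10 mm high, flat-topped without a rim, with a green disc 74 mm in diameter in its middle; fixed to the table. This point is the centre of its top face; z is up.
- plate_blue_top (a point): White round judging plate, 110 mm in diameter, 10 mm high, flat-topped without a rim, with a blue disc 74 mm in diameter in its middle; fixed to the table. This point is the centre of its top face; z is up.
- puck_red_mid (a point): Plain flat red sugar puck, 50 mm in diameter and 18 mm high, lying loose on the table; not a rose, it stays where it is. This point is at its centre, 9 mm above the table.
- puck_yellow_mid (a point): Plain flat yellow sugar puck, 50 mm in diameter and 18 mm high, lying loose on the table; not a rose, it stays where it is. This point is at its centre, 9 mm above the table.
There are look-alikes about, which are no part of the job. Of the things that look like the part that bears rose_yellow_mid, the larger one is meant.

How it is judged:
By the outcome, as a careful person would: the job done as asked, in the order asked, and still so for the second after the job is handed in, with the robot touching nothing.
It also fails if it takes over 102 s, if anything falls off the work surface, if the arm or the gripper's body presses on something with over 40 N, if the wrist force passes 120 N, or if a joint passes its speed limit or range.

## Working session

There is one attempt and no reset: what is moved stays moved. The work goes in short steps, each a Python script; the robot and the scene stay as the last script left them, time stands still between calls to the robot, and variables do not carry over. Pictures are saved under pics/ and viewed, at most 14 in all, crops included, and the job is handed in when it is done.

```bash
mkdir -p pics; ls; python3 - <<'E'
from plant import robot
import cv2,numpy as np,pickle
for n in("top","scene"):
    f=robot.grab_frame(n); pickle.dump(f,open(n+".pkl","wb"))
    cv2.imwrite(f"pics/{n}0.png",f["image"][:,:,::-1])
    R=f["R"];print(n,-R.T@f["t"],f["fx"],f["cx"],f["cy"],R[2])
s=robot.sense();print(s["t"],s["tcp_pos"],s["tcp_rot"],robot.nose_length)
E
```

```text
pics
top [ 0.39560498 -0.01625255  1.09576323] 444.78375093172804 313.55544759862306 199.41308920614705 [ 0.07636327 -0.00689258 -0.99705624]
scene [ 0.81576575 -0.6271474   0.54148231] 361.77253058809777 321.96143388133703 199.6829277172603 [-0.36466244  0.73012952 -0.57786866]
0.1 [0.16606753 0.65374796 0.24136116] [-3.13985989e+00  6.35254659e-05  2.89283510e+00] 0.011
```

View pics/top0.png

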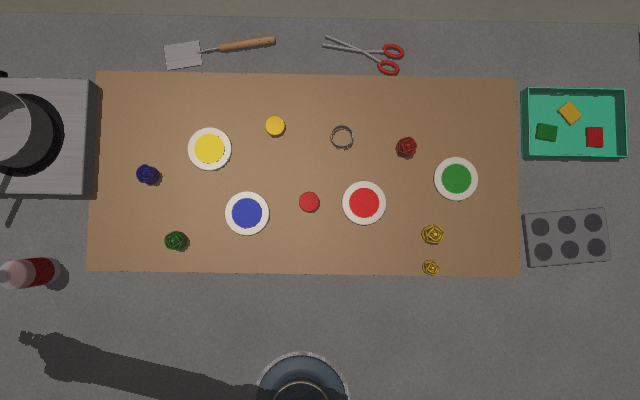

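View pics/scene0.png

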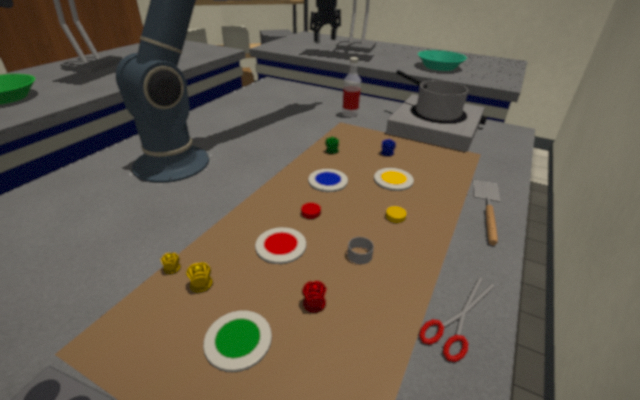

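Top picture: plates yellow (209,149), blue (247,213), red (364,203), green (456,179); roses blue (148,174), green (176,240), red (406,147). The pucks are yellow (275,126) and red (309,202). There are two yellow roses, at (432,234) and (431,267); the first looks larger, so it fits. I'll confirm this in a crop and measure.

```bash
cat > h.py <<'E'
import numpy as np,cv2
PX=dict(rose_red=(406,147),rose_yellow=(432,234),small_yellow=(431,267),rose_green=(176,240),rose_blue=(148,174),
 plate_red=(364,203),plate_yellow=(209,149),plate_green=(456,179),plate_blue=(247,213),puck_red=(309,202),puck_yellow=(275,126))
def cloud(f):
    v,u=np.mgrid[:400,:640]; z=f["range_z"]
    c=np.stack([(u-f["cx"])/f["fx"]*z,(v-f["cy"])/f["fy"]*z,z],-1)
    return (c-f["t"])@f["R"]
def locate(f,u,v,rad=28,zmin=.006):
    """centre (xy of enclosing circle), radius and height of the raised blob at pixel u,v"""
    P=cloud(f); m=((P[...,2]>zmin)&(f["range_z"]>0)).astype(np.uint8)
    w=np.zeros_like(m); cv2.circle(w,(u,v),rad,1,-1)
    n,l=cv2.connectedComponents(m*w,connectivity=4)
    p=P[(l==l[v,u])]
    (x,y),r=cv2.minEnclosingCircle(p[:,:2].astype(np.float32))
    return np.r_[x,y,r,np.percentile(p[:,2],95)]
E
python3 - <<'E'
import pickle,cv2,numpy as np
from h import *
f=pickle.load(open("top.pkl","rb"))
for k,(u,v) in PX.items():
    print(k,locate(f,u,v,*( (28,.006) if 'plate' in k else (16,.008) if 'puck' in k else (16,.02))).round(4))
P=cloud(f);print(P[110:120,200:400,2].mean())
cv2.imwrite("pics/crop.png",cv2.resize(f["image"][120:290,380:500,::-1],None,fx=4,fy=3.5*4/3.5*.85))
E
```

```text
rose_red [ 0.6111 -0.2457  0.0236  0.0478]
rose_yellow [ 0.4001 -0.3106  0.0234  0.0492]
small_yellow [ 0.3198 -0.3069  0.0181  0.038 ]
rose_green [0.3735 0.3049 0.0229 0.0485]
rose_blue [0.5325 0.3799 0.0234 0.0477]
plate_red [ 0.4736 -0.1465  0.0547  0.0134]
plate_yellow [0.6006 0.2362 0.055  0.0131]
plate_green [ 0.537  -0.3729  0.0549  0.0133]
plate_blue [0.4431 0.1394 0.0549 0.0132]
puck_red [ 0.4732 -0.0115  0.0249  0.0214]
puck_yellow [0.6599 0.076  0.025  0.0202]
0.002997719165950049
```

View pics/crop.png

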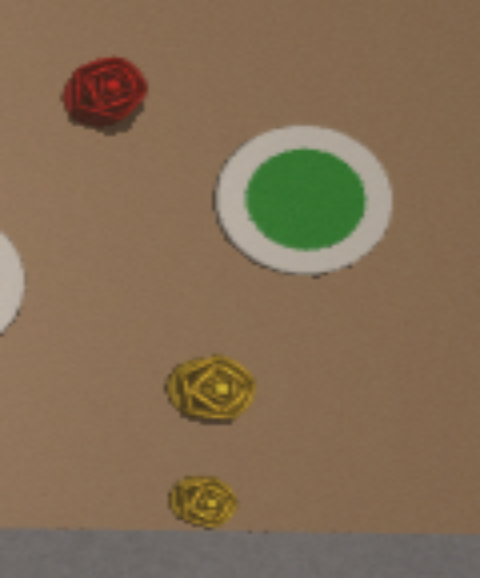

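The crop shows two yellow roses. The upper one, at top-image (432,234), is 44–47 mm across and the lower one, at (431,267), about 36 mm. The upper one is the one meant. Before moving I'll check the obstacles near the start pose (bottle, pot).

```bash
python3 - <<'E'
import pickle,numpy as np
from h import *
from plant import robot
f=pickle.load(open("top.pkl","rb"))
P=cloud(f);print("bottle",locate(f,30,272,45,.02).round(3),P[245:300,0:70,2].max(),"pot",P[80:200,0:60,2].max())
s=robot.sense()["tcp_pos"]
for p in [[*s[:2],.4],[.17,.5,.4],[.25,.45,.35]]: print(robot.inverse_kinematics(p,[np.pi,0,0]))
Q=dict(red=[(.6111,-.2457),(.4736,-.1465)],yellow=[(.4001,-.3106),(.6006,.2362)],green=[(.3735,.3049),(.537,-.3729)],blue=[(.5325,.3799),(.4431,.1394)])
for k,v in Q.items():
  for x,y in v:
    for z in(.022,.17): q=robot.inverse_kinematics([x,y,z],[np.pi,0,0]);print(k,z,None if q is None else np.round(q,2))
E
```

```text
bottle [0.297 0.616 0.032 0.166] 1.0957632305478724 pot 1.0957632305478724
[-2.03505068  0.56317079  1.11221016  1.3438271  -0.49962175  1.53078701
 -2.54168676]
[-2.36373872  0.23790496  1.28507344  1.6900488  -0.23201061  1.38821318
 -2.61440854]
[-1.606337    0.11965985  0.51719225  1.78045049 -0.06208215  1.25757696
 -2.64386842]
red 0.022 [-0.32  0.97  1.03  1.78 -0.98  1.01 -0.46]
red 0.17 [-0.3   0.69  0.97  1.69 -0.62  1.11 -0.72]
red 0.022 [-0.32  0.6   0.7   2.16 -0.69  0.61 -0.69]
red 0.17 [-0.56  0.38  0.99  2.07 -0.41  0.9  -0.92]
yellow 0.022 [-0.09  0.71  0.91  2.14 -0.88  0.73 -0.15]
yellow 0.17 [-0.27  0.47  1.12  2.05 -0.53  0.95 -0.44]
yellow 0.022 [-0.81  0.73  0.53  1.8  -0.52  0.76 -1.57]
yellow 0.17 [-0.89  0.55  0.65  1.71 -0.38  1.01 -1.68]
green 0.022 [-1.17  0.53  0.5   2.18 -0.5   0.54 -1.86]
green 0.17 [-1.29  0.27  0.62  2.09 -0.21  0.85 -2.12]
green 0.022 [-0.04  0.89  0.91  1.79 -0.87  0.93 -0.31]
green 0.17 [-0.15  0.75  1.11  1.7  -0.73  1.16 -0.4 ]
blue 0.022 [-1.06  0.74  0.54  1.77 -0.52  0.77 -1.81]
blue 0.17 [-1.12  0.56  0.64  1.69 -0.38  1.02 -1.92]
blue 0.022 [-0.83  0.53  0.55  2.22 -0.55  0.52 -1.42]
blue 0.17 [-0.98  0.25  0.69  2.13 -0.21  0.84 -1.74]
```

```bash
cat >> h.py <<'E'
from plant import robot
from math import atan2,pi
def over(p,z,yaw=None):
    robot.goto([p[0],p[1],z],[pi,0,atan2(p[1],p[0])+pi/2 if yaw is None else yaw])
def pick_place(a,b,yaw=None,hi=.16):
    over(a,hi,yaw)
    robot.move_straight([a[0],a[1],.022],vel=.12)
    robot.grip(0.,strength=40)
    s=robot.sense(); print("grip",round(s["opening"],3),round(s["gripper_force"],1),s["t"])
    if s["opening"]<.35: raise SystemExit("missed")
    robot.move_straight([a[0],a[1],hi],vel=.2)
    over(b,hi)
    robot.move_straight([b[0],b[1],.045],vel=.2)
    hit=robot.move_straight([b[0],b[1],.030],vel=.03,contact_N=4)
    print("contact",hit,robot.sense()["tcp_pos"].round(4))
    robot.grip(.85)
    robot.move_straight([b[0],b[1],hi],vel=.15)
    print("t",robot.sense()["t"])
E
python3 - <<'E'
from h import *
s=robot.sense()["tcp_pos"]
robot.move_straight([s[0],s[1],.38],vel=.3)
robot.goto([.45,.2,.3],[pi,0,pi/2+.4])
robot.grip(1.)
pick_place((.6111,-.2457),(.4736,-.1465))
f=robot.grab_frame("top"); cv2.imwrite("pics/top1.png",f["image"][:,:,::-1])
g=robot.grab_frame("scene"); cv2.imwrite("pics/scene1.png",g["image"][:,:,::-1])
E
```

```text
grip 0.506 40.6 6.4417
contact True [ 0.4741 -0.1463  0.0325]
t 10.5833
```

View pics/scene1.png

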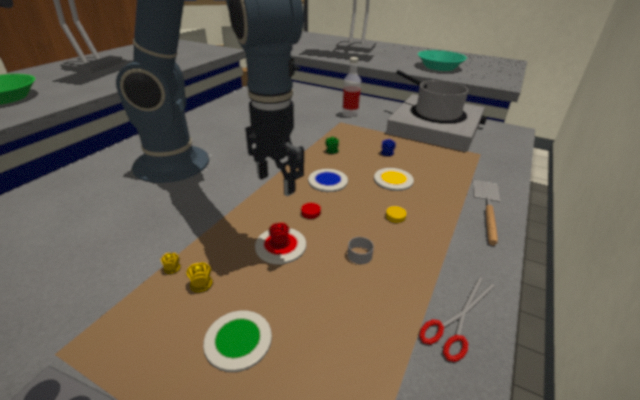

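The red rose stands upright, centred on the red disc at (280,238). 10.6 s have gone. Next is yellow.

```bash
python3 - <<'E'
from h import *
pick_place((.4001,-.3106),(.6006,.2362),yaw=0.)
g=robot.grab_frame("scene"); cv2.imwrite("pics/scene2.png",g["image"][:,:,::-1])
E
```

```text
grip 0.503 40.3 13.1
contact True [0.6009 0.2365 0.0327]
t 18.625
```

View pics/scene2.png

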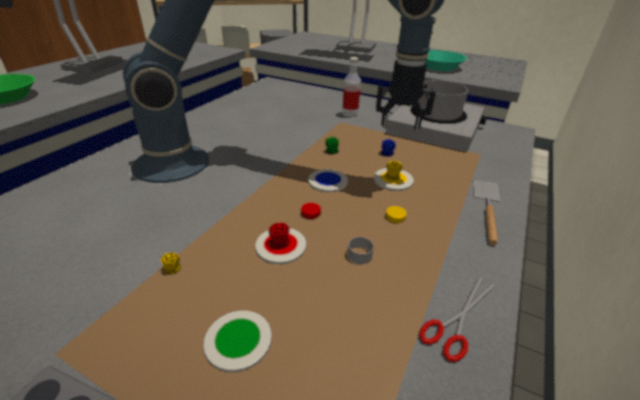

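The yellow rose stands on the yellow disc at (395,172), and the small look-alike at (170,262) is untouched. Green and blue next, with a check between them.

```bash
python3 - <<'E'
from h import *
pick_place((.3735,.3049),(.537,-.3729))
g=robot.grab_frame("scene"); cv2.imwrite("pics/scene3.png",g["image"][:,:,::-1])
E
```

```text
grip 0.508 40.3 21.2833
contact True [ 0.5374 -0.373   0.0328]
t 27.175
```

View pics/scene3.png

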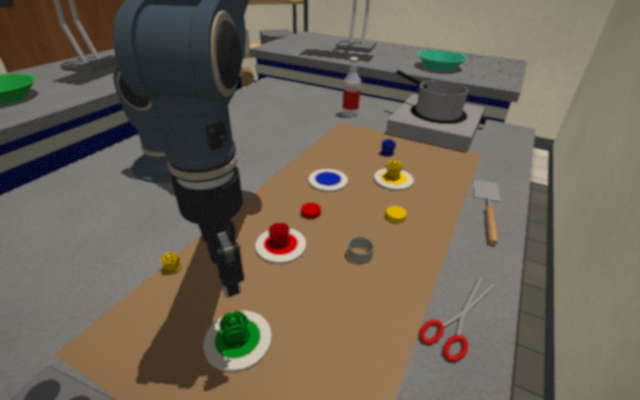

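The green rose stands on the green disc at (236,330). Blue is last.

```bash
python3 - <<'E'
from h import *
pick_place((.5325,.3799),(.4431,.1394))
robot.goto([.5,.03,.36],[pi,0,pi/2])
robot.goto([.42,-.12,.4],[pi,0,pi/2-.3]) if False else None
g=robot.grab_frame("scene"); cv2.imwrite("pics/scene4.png",g["image"][:,:,::-1])
f=robot.grab_frame("top")
for k in PX:
    if 'plate' in k or 'puck' in k:
        u,v=PX[k]; print(k,locate(f,u,v,24,.03 if 'plate' in k else .008).round(4))
E
```

```text
grip 0.505 40.6 31.55
contact True [0.4434 0.1399 0.0328]
t 35.975
plate_red [ 0.4711 -0.1464  0.0235  0.0583]
plate_yellow [0.5356 0.1545 0.1248 0.7038]
plate_green [ 0.5345 -0.3734  0.0234  0.0578]
plate_blue [0.4123 0.0382 0.0217 0.7259]
puck_red [ 0.4505 -0.0127  0.0469  0.7058]
puck_yellow [0.4938 0.0158 0.0244 0.7009]
```

View pics/scene4.png

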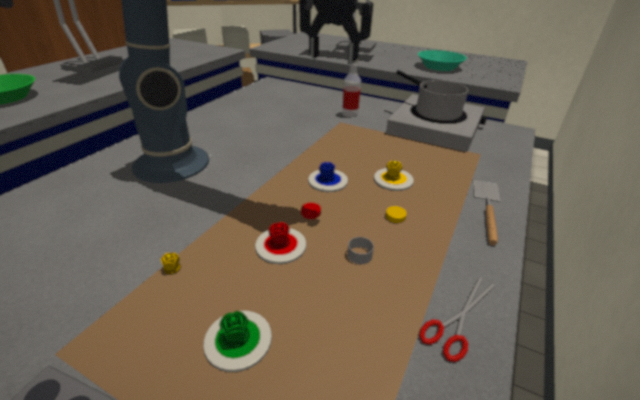

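All four roses stand upright on their own discs: red (280,238), yellow (395,172), green (236,330) and blue (328,175). Red and green measure about 2.5 mm off centre against a margin of 15 mm. The pucks at (311,211) and (396,214) have not moved, and the arm is clear.

```bash
python3 -c "
from plant import robot
print(robot.close_job())"
```

```text
the job is handed in; nothing more can be done
None
```

The job is handed in: all four roses were served in order (red, yellow, green, blue) and stand upright on their matching discs, with the pucks and the small yellow look-alike untouched, after about 36 s of robot time.

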